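# Zero an index dial on its stop, count four clicks on, and lock it

### The job

The index unit's dial has no scale, so set it by feel: turn the knob gently counter-clockwise all the way back to its stop without forcing it, then turn it clockwise exactly four clicks, so that it rests in the fourth click position. Then push the lock slide fully home towards the dial, let go, and leave the things around the unit where they are.

Things in the scene. Friction and masses are not known exactly. Their poses are not given: they have to be found in the camera images.
- index_unit: the index unit: a grey box with a steel top, 130 x 100 mm (its x, y) and 44 mm high, fixed to the bench. Origin at the centre of its underside; z up. The lock slide is at its -x end, the dial at x = +18 mm on its y = 0 line.
- dial_grip (a point): middle of the dial's knob, on its upright turning axis, 68 mm above the bench. Black fluted cylinder 43 mm across whose side is free from 53 to 83 mm (its top) above the bench, over a flat aluminium skirt 62 mm across (its top at 53 mm) that turns with it. Turns with the knob. Counter-clockwise seen from above is back, clockwise is on. Starts resting two to four clicks on from the stop.
- dial_mark (a point): outer end of a white line on the knob's top, 20 mm out from the axis, 82 mm above the bench; it points nowhere special at any click. There are seven click positions on from the stop, unevenly 16 to 25 degrees apart: clicks must be felt, not reckoned from the angle.
- dial_axis (a point): fixed point on the dial's axis in the unit's top face, 44 mm above the bench. Feel of a click: leaving a position the knob resists, at first by 0.15 to 0.4 N m, then less; at the crest this falls to zero and the knob snaps on by itself, pulling the hand along, until it sits in the next position, where it resists again. Let go, it settles in the nearest position.
- unit_side (a point): middle of the unit's right (-y) end of the top, 44 mm above the bench; the stop is inside here. The stop is a spring: turned back against it, the knob clicks no more and its resistance only grows, by 0.07 N m a degree; over 0.45 N m it is surely reached, over 0.8 N m is forcing it. There the click spring itself holds the knob lightly on the stop: position zero. The first crest from there is click one.
- lock_thumb (a point): the middle of the lock slide's dark steel thumb block, 10 mm (along the unit's x) x 24 mm (y) and 16 mm high, standing from 49.5 to 65.5 mm above the bench (the unit's top is at 44 mm) near the -x end of the unit. Two steel guide rails 5 mm high flank it, y = 9 to 14 mm either side. It slides along the unit's x axis, +x (towards the dial) to lock; friction about 3 N. Its thumb block stays clear of the knob.
- lock (a joint): position of the lock slide in m: 0 fully open, 0.012 fully home (a solid end)
- collet_mid (a point): a bystander: a grey collet, 33 mm across and 41 mm high, standing near the unit; the centre of it
- feeler_gauge_mid (a point): a bystander: a feeler gauge, 14 x 100 x 12 mm, lying near the unit; the centre of it
- loupe_mid (a point): a bystander: a black eye loupe, 37 mm across and 30 mm high, standing near the unit; the centre of it
There are look-alikes about, which are no part of the job. There is more than one size of the index_unit; the one meant has the size given above.

How it is judged:
By the outcome, as a careful person would: the job done as asked, in the order asked, and still so for the second after the job is handed in, with the robot touching nothing.
It also fails if it takes over 72 s, if anything falls off the work surface, if the arm or the gripper's body presses on something with over 40 N, if the wrist force passes 120 N, or if a joint passes its speed limit or range.

### The arm

A 6-joint arm with a two-finger parallel gripper is mounted at the origin on a cart in front of the work surface, level with it; the furniture and walls round the work are solid. World frame = base frame: x ahead of the robot, y to its left, z up, the work surface at z = 0. Lengths are in m, angles in rad, forces in N, time in s.
With the tool pointing down it reaches from about 0.375 to 0.9 m from the base axis. Payload 3.1 kg.
Tool frame: the origin (TCP) lies between the finger pads; the fingertips stand 22 mm ahead of it and the grasp point (between the pads) lies 3 mm ahead of it; z points along the fingers, y is the direction in which the jaws open and shut (so a half turn about z gives the same grasp; the last joint's range is limited). The gripper opens to 87 mm and grips with 3 to 60 N. Pads are 19 mm wide; open, the fingers measure 117 mm over their backs; the gripper's body (75 mm by 190 mm) begins 51 mm behind the grasp point.
Start: joints at [1.091, 0.527, 1.433, -0, 1.181, -0.178], TCP at [0.186, 0.597, 0.245] pointing down, gripper open.
Joint ranges: [-3.08, 3.08], [-0.75, 2.2], [0.22, 2.44], [-1.43, 4.57], [0, 2.65], [-2.85, 2.85]. Speed limits (rad/s): [2.79, 2.79, 3.14, 3.14, 3.14, 3.14].

### API

Orientations are given as a unit quaternion [x, y, z, w].
In Python, from rig import get_obs, camera, get_calibration, hand_in, search_frame gives the robot as it stands.
- The arm moves only by the shell command python3 -m jog 'ROWS' [FORCE]. ROWS is JSON, a list of rows, each an object with "grip": the closure in counts, from 0 (fully open) to 255 (shut); "travel": the shift along the world's x, y, z in cm, a list of three; "twist": the turn about the world's z in degrees. A call has 1 to 8 rows; each row shifts and turns the commanded pose from where the row before left it; what a row does not reach is not made up. A row lasts 1/10 s, in which the tool goes at most 50 mm and 8.59 degrees, less where a joint would pass 70% of its speed; a pose out of reach is approached as far as the arm can. A call is refused whole if a number of a shift passes 5 or a number of a turn 8.59, either way. A call with a gripper value outside its range is refused whole. The fingers move at their own pace and stop on an object; FORCE is the grip in N (left out, the last holds). Time passes only in rows, so rows that do not move let the fingers close. It gives the time, the measured TCP pose, the force and the opening at its end, in the units of the state.
- get_obs(): the state, without advancing time (a new reading comes with each control period).
- camera(name): name is "scene" or "side" or "wrist"; returns the picture (420x560x3 uint8, red, green, blue); there is no depth.
- get_calibration(name): a dict with "fx", "fy", "cx", "cy" (pixels), "R" (3x3) and "t" (3): a world point X has camera coordinates R X + t; the wrist camera has in their place "T_tool_cam" (4x4, takes a point from camera to tool coordinates, whose origin is the TCP and whose axes are the flange's). Camera axes: x right, y down, z forward; pixel columns grow to the right and rows downward; lengths in m; the calibration is good to about 2 mm. A picture is of the moment at which its call begins: read the wrist's pose just before it. get_calibration takes no time and is no camera call.
- hand_in(): hands the job in, once; it reports no verdict.
Trained networks look in the newest picture that a camera, given by its name, has taken for a name from the list of things; names that differ only in an ending like _2 or _b are one class to them, and where a whole thing is asked for, a point or a joint stands for the part that bears it (a point fixed in the world has none). Each returns a list of dicts, best first, with "p" (0 to 1); they miss things now and then, are a little off and sometimes report something else, mostly with a low value. They report only what shows in the picture. A call takes as long as a camera call. They do not tell look-alikes from the thing itself.
- search_frame(target, camera): "at" ([x, y, z] in m, in world coordinates, good to about 4 mm: the middle of the surface that is visible of it).
The state is a dict: "time": time; "q": joint angles; "joint_velocities": joint speeds; "joint_torque": joint torques, N m; "position": TCP position; "tool_rot": TCP orientation; "ft_force": force on the tool from outside, world axes, zero at the start; "moment": the same for the moment, N m; "grip_width": finger opening in m.
Only numpy, scipy, OpenCV 4.12 (cv2) and the standard library are available. Lean on these libraries where they do the work, as an engineer would, in place of code of your own. Each camera call takes 0.05 s, during which the arm holds its last target. There are 200 camera calls.

## Working session

There is one attempt and no reset: what is moved stays moved. The work goes in short steps, Python scripts to look and compute and a shell command to move; the robot and the scene stay as the last step left them, time stands still between calls to the robot, and variables do not carry over. Pictures are saved under pics/ and viewed, about 8 in all and at most 12, crops included, and the job is handed in when it is done.

```bash
mkdir -p pics; cat > h.py <<'E'
from rig import *
import numpy as np, cv2
def save(n,f,crop=None,s=1):
    im=camera(n)
    if crop: im=im[crop[1]:crop[3],crop[0]:crop[2]]
    im=cv2.resize(im,None,fx=s,fy=s,interpolation=cv2.INTER_CUBIC)
    cv2.imwrite('pics/'+f,im[:,:,::-1])
def proj(n,X):
    c=get_calibration(n);p=np.array(c['R'])@np.array(X)+np.array(c['t'])
    return (c['fx']*p[0]/p[2]+c['cx'],c['fy']*p[1]/p[2]+c['cy'])
def ray(n,u,v,z):
    c=get_calibration(n);R=np.array(c['R']);o=-R.T@np.array(c['t'])
    d=R.T@np.array([(u-c['cx'])/c['fx'],(v-c['cy'])/c['fy'],1]);return o+d*(z-o[2])/d[2]
E
python3 - <<'E'
from h import *
a=camera('scene');b=camera('side')
cv2.imwrite('pics/a.png',a[:,:,::-1]);cv2.imwrite('pics/b.png',b[:,:,::-1])
for c in('scene','side'):
  for t in('index_unit','dial_grip','dial_mark','lock_thumb','collet_mid','feeler_gauge_mid','loupe_mid'):
    print(c,t,[(np.round(d['at'],3).tolist(),round(d['p'],2),np.round(proj(c,d['at'])).tolist()) for d in search_frame(t,c)])
print(get_obs())
E
```

```text
scene index_unit [([0.508, 0.291, 0.041], 0.95, [309.0, 216.0]), ([0.562, 0.594, 0.062], 0.95, [211.0, 294.0]), ([0.409, 0.442, 0.031], 0.85, [322.0, 280.0]), ([0.471, 0.29, 0.06], 0.29, [325.0, 214.0])]
scene dial_grip [([0.592, 0.576, 0.094], 0.77, [201.0, 269.0]), ([0.53, 0.268, 0.064], 0.75, [305.0, 199.0]), ([0.423, 0.435, 0.054], 0.56, [318.0, 267.0])]
scene dial_mark [([0.592, 0.574, 0.092], 0.96, [201.0, 269.0]), ([0.531, 0.273, 0.071], 0.92, [303.0, 197.0]), ([0.424, 0.429, 0.052], 0.58, [318.0, 265.0])]
scene lock_thumb [([0.526, 0.613, 0.083], 0.83, [221.0, 301.0]), ([0.386, 0.45, 0.045], 0.59, [332.0, 282.0]), ([0.544, 0.395, 0.026], 0.55, [272.0, 244.0]), ([0.472, 0.286, 0.062], 0.43, [325.0, 212.0])]
scene collet_mid [([0.545, 0.395, 0.028], 0.71, [272.0, 243.0])]
scene feeler_gauge_mid [([0.498, 0.173, 0.008], 0.49, [333.0, 199.0])]
scene loupe_mid [([0.607, 0.218, 0.025], 0.53, [284.0, 190.0])]
side index_unit [([0.413, 0.406, 0.033], 0.88, [226.0, 200.0]), ([0.517, 0.241, 0.045], 0.58, [271.0, 234.0])]
side dial_grip [([0.529, 0.241, 0.069], 0.83, [277.0, 223.0]), ([
[... 623 characters left out ...]
.9, [316.0, 257.0])]
{'time': 0.8, 'q': array([ 1.09047359e+00,  5.27441555e-01,  1.43265196e+00, -3.91760067e-05,
        1.18139643e+00, -1.78490858e-01]), 'joint_velocities': array([-0.00062521,  0.00040063, -0.0001815 ,  0.00252091,  0.00032928,
        0.00026385]), 'joint_torque': array([-5.29695754e-06, -4.39950371e+01, -1.76976424e+01,  6.34583901e-02,
        5.04256552e-02, -1.56086463e-05]), 'position': array([0.18577175, 0.5967567 , 0.24459967]), 'tool_rot': array([1.50336371e-01, 9.88634904e-01, 4.27290377e-05, 3.37591133e-05]), 'ft_force': array([-0.01938536, -0.34710665,  0.8712413 ]), 'moment': array([ 0.01801309, -0.03189293,  0.01881787]), 'grip_width': 0.08693035539315254}
```

View pics/a.png

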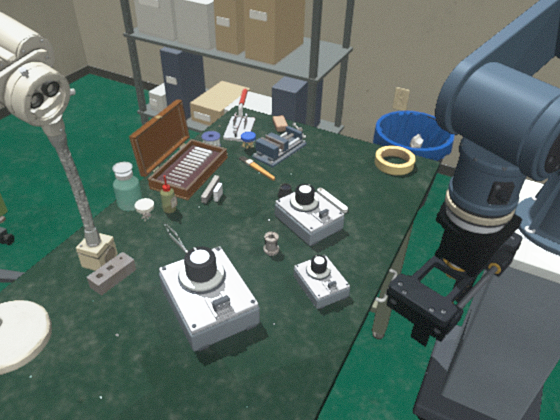

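View pics/b.png

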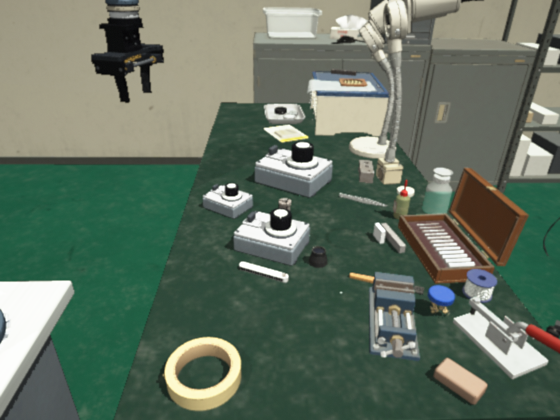

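Three candidates (scene pixels): large (211,294), middle (309,216), small (322,280). The knob mid-height (~0.066 against 0.068 given) and the bystanders point to the middle one. I'll confirm it in enlarged crops.

```bash
python3 - <<'E'
from h import *
a=cv2.imread('pics/a.png')[165:255,265:365];b=cv2.imread('pics/b.png')[195:285,225:335]
A=cv2.resize(a,None,fx=6,fy=6,interpolation=cv2.INTER_CUBIC)[:540,:600]
cv2.imwrite('pics/a2.png',A)
cv2.imwrite('pics/b2.png',cv2.resize(b,None,fx=6,fy=6,interpolation=cv2.INTER_CUBIC))
E
```

```text
(no output)
```

View pics/a2.png

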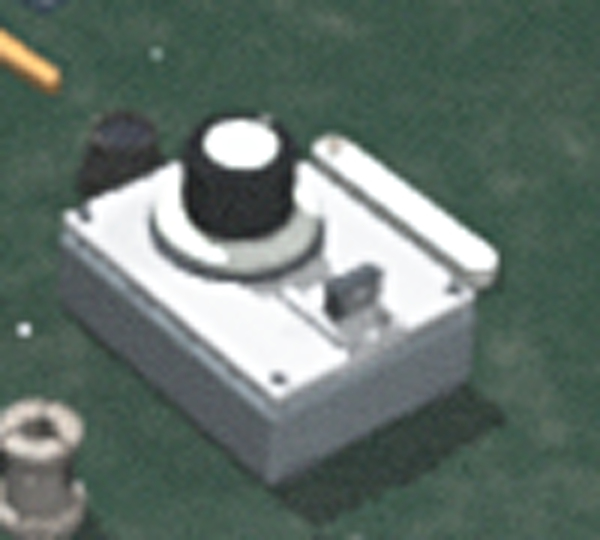

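View pics/b2.png

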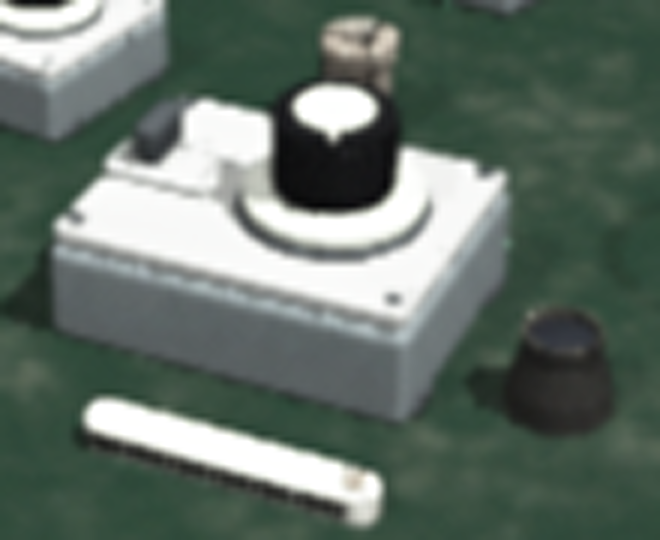

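```bash
cat > fit.py <<'E'
from h import *
from scipy.optimize import least_squares
L=[('scene',(-65,50,44),(310.8,232.2)),('scene',(65,50,44),(275.3,202)),('scene',(-65,-50,44),(344,213.5)),('scene',(-65,50,0),(310.3,245.8)),
('side',(-65,-50,44),(234.5,234.5)),('side',(65,-50,44),(291.7,251)),('side',(65,50,44),(309.7,225)),('side',(65,-50,0),(291.7,264.5)),('side',(-65,-50,0),(234.5,249.5)),
('scene',(18,0,83),(305.2,188.8)),('side',(18,0,83),(281.3,213))]
for n,p,(u,v) in L: print(n,p,np.round(ray(n,u,v,p[2]/1e3),4))
def w(x,p): c,s=np.cos(x[2]),np.sin(x[2]);return [x[0]+(c*p[0]-s*p[1])/1e3,x[1]+(s*p[0]+c*p[1])/1e3,p[2]/1e3]
def f(x): return np.ravel([np.array(proj(n,w(x,p)))-q for n,p,q in L])
r=least_squares(f,[.51,.27,-.3]);x=r.x;print(x,np.degrees(x[2]));print(np.round(r.fun.reshape(-1,2),1).tolist())
print('dial',w(x,(18,0,83)))
for n,u,v in(('scene',323.9,213.5),('side',251.4,216.7)):
    P=ray(n,u,v,.0575)[:2]-x[:2];c,s=np.cos(x[2]),np.sin(x[2]);print('thumb local',[c*P[0]+s*P[1],-s*P[0]+c*P[1]])
E
python3 fit.py
```

```text
scene (-65, 50, 44) [0.4802 0.3414 0.044 ]
scene (65, 50, 44) [0.593  0.2882 0.044 ]
scene (-65, -50, 44) [0.4416 0.2507 0.044 ]
scene (-65, 50, 0) [0.4808 0.3365 0.    ]
side (-65, -50, 44) [0.4444 0.2391 0.044 ]
side (65, -50, 44) [0.5545 0.1817 0.044 ]
side (65, 50, 44) [0.597  0.2736 0.044 ]
side (65, -50, 0) [0.5567 0.1983 0.    ]
side (-65, -50, 0) [0.4421 0.2504 0.    ]
scene (18, 0, 83) [0.5348 0.2583 0.083 ]
side (18, 0, 83) [0.537  0.2561 0.083 ]
[ 0.51956502  0.26459344 -0.44074756] -25.252975179410527
[[-0.0, -1.4], [-1.4, -2.4], [1.5, -0.6], [-0.7, 0.1], [-2.2, -2.2], [1.1, -3.1], [0.9, -2.1], [0.3, 2.1], [-1.4, 0.9], [-0.2, -0.5], [-0.6, -0.2]]
dial [np.float64(0.5358448133545514), np.float64(0.25691435377788496), 0.083]
thumb local [np.float64(-0.049979890414738215), np.float64(0.0014628735073627143)]
thumb local [np.float64(-0.04750766078936201), np.float64(0.0003672198379560364)]
```

The middle unit it is: the 130×100×44 box fits both views, with the dial at (0.536, 0.257) and unit yaw −25.3°. Bystanders lie around it too. Moving above the dial.

```bash
python3 -m jog '[{"grip":0,"travel":[4.4,-4.2,0],"twist":-4},{"grip":0,"travel":[4.4,-4.2,0],"twist":-4},{"grip":0,"travel":[4.4,-4.2,0],"twist":-4},{"grip":0,"travel":[4.4,-4.3,0],"twist":-4},{"grip":0,"travel":[4.4,-4.3,0],"twist":-4},{"grip":0,"travel":[4.4,-4.3,-1],"twist":-4},{"grip":0,"travel":[4.4,-4.3,-1],"twist":-4},{"grip":0,"travel":[4.2,-4.2,-1],"twist":-4}]' 5
python3 -m jog '[{"grip":0,"travel":[0,0,0],"twist":0},{"grip":0,"travel":[0,0,0],"twist":0},{"grip":0,"travel":[0,0,0],"twist":0}]'
cat > wr.py <<'E'
from h import *
from scipy.spatial.transform import Rotation as Ro
def wcal():
    o=get_obs();c=get_calibration('wrist');T=np.array(c['T_tool_cam'])
    Rt=Ro.from_quat(o['tool_rot']).as_matrix();Rc=Rt@T[:3,:3];tc=Rt@T[:3,3]+o['position'];return c,Rc,tc
def wproj(cal,X):
    c,R,t=cal;p=R.T@(np.array(X)-t);return np.round([c['fx']*p[0]/p[2]+c['cx'],c['fy']*p[1]/p[2]+c['cy']],1)
def wray(cal,u,v,z):
    c,R,t=cal;d=R@np.array([(u-c['cx'])/c['fx'],(v-c['cy'])/c['fy'],1]);return t+d*(z-t[2])/d[2]
E
python3 - <<'E'
from wr import *
cal=wcal();save('wrist','w1.png')
print(get_obs());print(cal[2])
print(wproj(cal,[.5358,.2569,.083]))
for t in('dial_grip','dial_mark','lock_thumb','index_unit'):
  print(t,[(np.round(d['at'],4).tolist(),round(d['p'],2),wproj(cal,d['at']).tolist()) for d in search_frame(t,'wrist')])
E
```

```text
time: 1.6
position: [0.4727, 0.318, 0.2203]
tool_rot: [0.418, 0.908, 0.0, 0.0]
ft_force: [0.0, 0.2, -0.1]
grip_width: 0.087
time: 1.9
position: [0.4704, 0.32, 0.2203]
tool_rot: [0.417, 0.909, -0.0, -0.0]
ft_force: [-0.4, 0.3, -0.2]
grip_width: 0.0871
{'time': 1.95, 'q': array([ 4.01652081e-01,  4.81798407e-01,  1.60102537e+00,  4.69884462e-04,
        1.05895346e+00, -3.10955221e-01]), 'joint_velocities': array([ 0.01199769, -0.00448884, -0.00150222, -0.00109085, -0.00286137,
       -0.00087713]), 'joint_torque': array([-6.95532169e-01, -3.97659516e+01, -1.58962119e+01,  2.54960783e-02,
        4.74391517e-02,  5.50503646e-04]), 'position': array([0.47012892, 0.32040725, 0.22042315]), 'tool_rot': array([ 4.16152218e-01,  9.09294936e-01,  6.99658751e-05, -2.13481875e-04]), 'ft_force': array([-0.40592528, -0.31853557, -0.94903425]), 'moment': array([-0.04486849,  0.04008613,  0.03906654]), 'grip_width': 0.08737007411528598}
[0.41743529 0.38280077 0.36098492]
[292.  291.9]
dial_grip [([0.4235, 0.4214, 0.0615], 0.87, [320.2, 66.2]), ([0.5833, 0.5293, 0.0677], 0.85, [552.6, 94.9])]
dial_mark [([0.4221, 0.4193, 0.0619], 0.93, [317.3, 67.0]), ([0.5785, 0.5322, 0.0693], 0.88, [553.5, 88.0]), ([0.5202, 0.2704, 0.0653], 0.67, [288.7, 263.4])]
lock_thumb [([0.3863, 0.4504, 0.0411], 0.73, [308.4, 9.0]), ([0.4787, 0.2929, 0.0607], 0.56, [271.0, 218.8])]
index_unit [([0.4119, 0.4295, 0.0298], 0.93, [313.2, 53.0]), ([0.5567, 0.5241, 0.0532], 0.9, [515.9, 78.5]), ([0.5065, 0.2807, 0.0448], 0.76, [284.8, 239.0])]
```

View pics/w1.png

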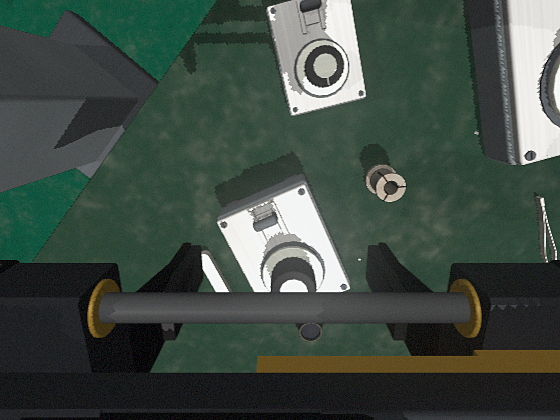

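The wrist view shows the unit at (285,240), its lock at (265,218) and the knob top at about (292,285). The collet is at (390,187), clear of the unit. The move fell short, so I'll refine the dial position from this picture before going on.

```bash
python3 - <<'E'
from wr import *
cal=wcal()
for p in[(292,285,.083),(292.5,267,.053),(219,222,.044),(302.5,178,.044),(349,290,.044),(264,220,.0655)]: print(p,np.round(wray(cal,*p),4))
im=cv2.imread('pics/w1.png')
cv2.imwrite('pics/w1c.png',cv2.resize(im[160:300,200:360],None,fx=5,fy=4.2,interpolation=cv2.INTER_CUBIC)[:, :800])
E
python3 -m jog '[{"grip":0,"travel":[3.3,-3.2,-2],"twist":0},{"grip":0,"travel":[3.3,-3.1,-2],"twist":0},{"grip":0,"travel":[0,0,-2],"twist":0},{"grip":0,"travel":[0,0,-2],"twist":0},{"grip":0,"travel":[0,0,0],"twist":0},{"grip":0,"travel":[0,0,0],"twist":0}]'
python3 - <<'E'
from wr import *
cal=wcal();save('side','s2.png',(200,170,340,290),5);print(get_obs()['position'],proj('side',(.5358,.2569,.083)))
save('scene','s3.png',(250,150,370,250),5)
E
```

```text
(292, 285, 0.083) [0.5312 0.2628 0.083 ]
(292.5, 267, 0.053) [0.5303 0.2657 0.053 ]
(219, 222, 0.044) [0.4452 0.2519 0.044 ]
(302.5, 178, 0.044) [0.4783 0.3398 0.044 ]
(349, 290, 0.044) [0.5971 0.2811 0.044 ]
(264, 220, 0.0655) [0.4737 0.2896 0.0655]
time: 2.75
position: [0.5368, 0.2571, 0.1404]
tool_rot: [0.417, 0.909, -0.0, -0.0]
ft_force: [0.5, 0.7, -0.5]
grip_width: 0.0868
[0.5373301  0.25727872 0.14108699] (np.float64(280.70045707529016), np.float64(212.80987068259407))
```

View pics/w1c.png

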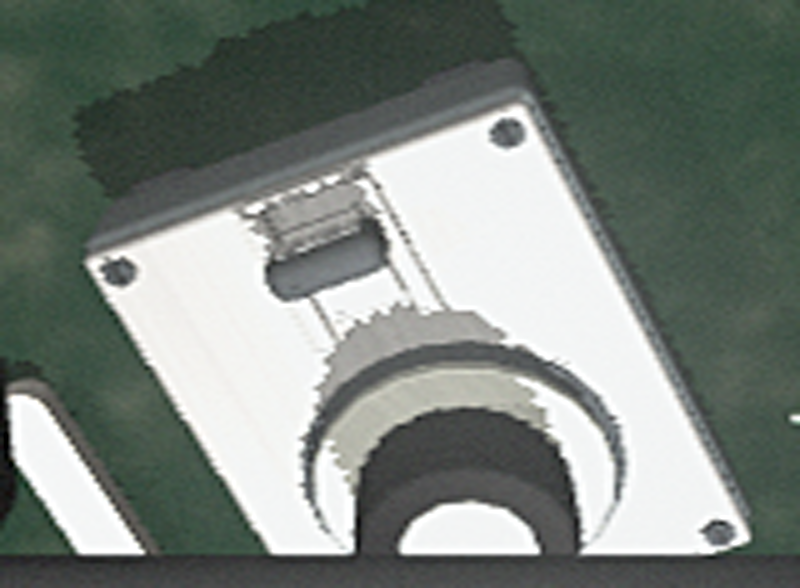

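The crop shows the knob centre at about (293.8,292), which agrees with the estimate to 1–2 mm. The lock thumb is at the far end of its track, so it is open. Now descending and gripping lightly.

```bash
cat > st.py <<'E'
from wr import *
import sys
o=get_obs();e=Ro.from_quat(o['tool_rot']).as_matrix();j=np.degrees(np.arctan2(e[1,1],e[0,1]))
print('t%.2f pos %s jaw %.2f F %s M %s g %.4f'%(o['time'],np.round(o['position'],4),j,np.round(o['ft_force'],1),np.round(o['moment'],3),o['grip_width']),flush=True)
lim=float(sys.argv[1]) if len(sys.argv)>1 else 9
sys.exit(abs(o['moment'][2])>lim)
E
python3 -m jog '[{"grip":0,"travel":[0,0,-2],"twist":0},{"grip":0,"travel":[0,0,-2],"twist":0},{"grip":0,"travel":[0,0,-1.7],"twist":0},{"grip":0,"travel":[0,0,-0.5],"twist":0},{"grip":0,"travel":[0,0,0],"twist":0},{"grip":0,"travel":[0,0,0],"twist":0}]' >/dev/null; python3 st.py
python3 -m jog '[{"grip":255,"travel":[0,0,0],"twist":0},{"grip":255,"travel":[0,0,0],"twist":0},{"grip":255,"travel":[0,0,0],"twist":0}]' 4 >/dev/null; python3 st.py
python3 -m jog '[{"grip":255,"travel":[0,0,0],"twist":0},{"grip":255,"travel":[0,0,0],"twist":0},{"grip":255,"travel":[0,0,0],"twist":0},{"grip":255,"travel":[0,0,0],"twist":0}]' >/dev/null; python3 st.py
python3 -m jog '[{"grip":255,"travel":[0,0,0],"twist":0},{"grip":255,"travel":[0,0,0],"twist":0},{"grip":255,"travel":[0,0,0],"twist":0},{"grip":255,"travel":[0,0,0],"twist":0}]' >/dev/null; python3 st.py
```

```text
t3.45 pos [0.5379 0.2569 0.0795] jaw 40.73 F [-0.6 -0.4  0.1] M [-0.019  0.012 -0.024] g 0.0870
t3.75 pos [0.5375 0.2566 0.0789] jaw 40.70 F [-0.8  0.4  0.3] M [-0.036  0.008 -0.019] g 0.0707
t4.15 pos [0.5367 0.2562 0.0782] jaw 40.73 F [ 0.7 -0.6  0.9] M [-0.176  0.151  0.014] g 0.0431
t4.55 pos [0.5367 0.2562 0.0782] jaw 40.72 F [-1.4 -1.7  2. ] M [-0.438  0.257 -0.028] g 0.0428False
False
False
False
```

Gripped: the width is 42.8 mm, matching the knob, and side forces are small. Now turning counter-clockwise at full grip in small guarded steps.

```bash
sed -i 's/sys.exit.*/sys.exit(1 if abs(o["moment"][2])>lim else 0)/' st.py
python3 -m jog '[{"grip":255,"travel":[0,0,0],"twist":0},{"grip":255,"travel":[0,0,0],"twist":0}]' 40 >/dev/null; python3 st.py .45 &&
python3 -m jog '[{"grip":255,"travel":[0,0,0],"twist":2}]' >/dev/null; python3 st.py .45 &&
python3 -m jog '[{"grip":255,"travel":[0,0,0],"twist":2}]' >/dev/null; python3 st.py .45 &&
python3 -m jog '[{"grip":255,"travel":[0,0,0],"twist":2}]' >/dev/null; python3 st.py .45 &&
python3 -m jog '[{"grip":255,"travel":[0,0,0],"twist":2}]' >/dev/null; python3 st.py .45 &&
python3 -m jog '[{"grip":255,"travel":[0,0,0],"twist":2}]' >/dev/null; python3 st.py .45 &&
python3 -m jog '[{"grip":255,"travel":[0,0,0],"twist":2}]' >/dev/null; python3 st.py .45 &&
python3 -m jog '[{"grip":255,"travel":[0,0,0],"twist":2}]' >/dev/null; python3 st.py .45 &&
python3 -m jog '[{"grip":255,"travel":[0,0,0],"twist":2}]' >/dev/null; python3 st.py .45 &&
python3 -m jog '[{"grip":255,"travel":[0,0,0],"twist":2}]' >/dev/null; python3 st.py .45 &&
python3 -m jog '[{"grip":255,"travel":[0,0,0],"twist":2}]' >/dev/null; python3 st.py .45
```

```text
t4.75 pos [0.5367 0.2562 0.0782] jaw 40.72 F [-1.6 -3.4  3.2] M [-0.561  0.361 -0.044] g 0.0424
t4.85 pos [0.5368 0.2563 0.0782] jaw 42.71 F [-1.9 -1.9  1.8] M [-0.528  0.313 -0.219] g 0.0423
t4.95 pos [0.5369 0.2563 0.0782] jaw 44.73 F [-1.5 -1.8  2.6] M [-0.538  0.359 -0.175] g 0.0421
t5.05 pos [0.5369 0.2564 0.0782] jaw 46.75 F [-1.5 -1.4  1.9] M [-0.415  0.316 -0.196] g 0.0422
t5.15 pos [0.537  0.2565 0.0782] jaw 48.76 F [-1.7 -2.5  1.1] M [-0.403  0.306 -0.028] g 0.0422
t5.25 pos [0.537  0.2566 0.0782] jaw 50.78 F [-2.2 -1.6  1.6] M [-0.328  0.264  0.003] g 0.0421
t5.35 pos [0.5371 0.2567 0.0782] jaw 52.79 F [-1.5 -1.   0.9] M [-0.271  0.199  0.087] g 0.0425
t5.45 pos [0.5372 0.2567 0.0782] jaw 54.80 F [-2.8 -1.7  1.7] M [-0.2    0.208  0.143] g 0.0423
t5.55 pos [0.5372 0.2568 0.0782] jaw 56.79 F [-1.6 -0.8  0.3] M [-0.237  0.193  0.015] g 0.0423
t5.65 pos [0.5373 0.2568 0.0782] jaw 58.73 F [-1.4 -1.5  1. ] M [-0.266  0.246 -0.196] g 0.0426
t5.75 pos [0.5374 0.2569 0.0782] jaw 60.72 F [-1.4 -0.5  0.4] M [-0.156  0.18  -0.117] g 0.0424
```

The clicks read clearly: one detent at jaw 40.7°, the next at about 57°. Continuing back.

```bash

python3 -m jog '[{"grip":255,"travel":[0,0,0],"twist":2}]' >/dev/null; python3 st.py .42 &&
python3 -m jog '[{"grip":255,"travel":[0,0,0],"twist":2}]' >/dev/null; python3 st.py .42 &&
python3 -m jog '[{"grip":255,"travel":[0,0,0],"twist":2}]' >/dev/null && python3 st.py .42 &&
python3 -m jog '[{"grip":255,"travel":[0,0,0],"twist":2}]' >/dev/null && python3 st.py .42 &&
python3 -m jog '[{"grip":255,"travel":[0,0,0],"twist":2}]' >/dev/null && python3 st.py .42 &&
python3 -m jog '[{"grip":255,"travel":[0,0,0],"twist":2}]' >/dev/null && python3 st.py .42 &&
python3 -m jog '[{"grip":255,"travel":[0,0,0],"twist":2}]' >/dev/null && python3 st.py .42 &&
python3 -m jog '[{"grip":255,"travel":[0,0,0],"twist":2}]' >/dev/null && python3 st.py .42 &&
python3 -m jog '[{"grip":255,"travel":[0,0,0],"twist":2}]' >/dev/null && python3 st.py .42 &&
python3 -m jog '[{"grip":255,"travel":[0,0,0],"twist":2}]' >/dev/null && python3 st.py .42 &&
python3 -m jog '[{"grip":255,"travel":[0,0,0],"twist":2}]' >/dev/null && python3 st.py .42 &&
python3 -m jog '[{"grip":255,"travel":[0,0,0],"twist":2}]' >/dev/null && python3 st.py .42 &&
python3 -m jog '[{"grip":255,"travel":[0,0,0],"twist":2}]' >/dev/null && python3 st.py .42 &&
python3 -m jog '[{"grip":255,"travel":[0,0,0],"twist":2}]' >/dev/null && python3 st.py .42
```

```text
t5.85 pos [0.5374 0.257  0.0782] jaw 62.73 F [-0.7 -0.7  0.7] M [-0.11   0.23  -0.079] g 0.0420
t5.95 pos [0.5374 0.2571 0.0782] jaw 64.74 F [-1.2 -0.2  0.5] M [ 0.009  0.191 -0.014] g 0.0420
t6.05 pos [0.5374 0.2572 0.0782] jaw 66.75 F [-0.2  0.9 -0.1] M [0.03  0.174 0.044] g 0.0422
t6.15 pos [0.5375 0.2573 0.0782] jaw 68.77 F [-0.1  0.6 -0.2] M [0.099 0.24  0.11 ] g 0.0425
t6.25 pos [0.5376 0.2574 0.0782] jaw 70.78 F [-0.5  0.4  0.3] M [0.211 0.126 0.159] g 0.0423
t6.35 pos [0.5376 0.2575 0.0782] jaw 72.78 F [-0.1  0.3  0.4] M [0.15  0.17  0.019] g 0.0421
t6.45 pos [0.5376 0.2576 0.0782] jaw 74.72 F [-0.4  0.8  1.1] M [ 0.085  0.173 -0.196] g 0.0425
t6.55 pos [0.5376 0.2576 0.0782] jaw 76.69 F [-0.7  1.3 -0.4] M [ 0.186  0.124 -0.235] g 0.0421
t6.65 pos [0.5376 0.2578 0.0782] jaw 78.70 F [-1.   2.8 -0.4] M [ 0.339  0.174 -0.143] g 0.0420
t6.75 pos [0.5377 0.2578 0.0782] jaw 80.70 F [-0.6  1.3  0.1] M [ 0.393  0.162 -0.117] g 0.0424
t6.85 pos [0.5377 0.2579 0.0782] jaw 82.71 F [-0.4  3.   0.8] M [ 0.46   0.144 -0.078] g 0.0419
t6.95 pos [0.5377 0.258  0.0782] jaw 84.73 F [-1.1  2.4 -0.7] M [0.474 0.175 0.025] g 0.0420
t7.05 pos [0.5376 0.2581 0.0782] jaw 86.74 F [0.2 2.6 0.2] M [0.593 0.177 0.124] g 0.0420
t7.15 pos [0.5377 0.2582 0.0782] jaw 88.75 F [-1.4  3.8 -0.7] M [0.648 0.223 0.117] g 0.0428
```

```bash

python3 -m jog '[{"grip":255,"travel":[0,0,0],"twist":1.5}]' >/dev/null && python3 st.py .42 &&
python3 -m jog '[{"grip":255,"travel":[0,0,0],"twist":1.5}]' >/dev/null && python3 st.py .42 &&
python3 -m jog '[{"grip":255,"travel":[0,0,0],"twist":1.5}]' >/dev/null && python3 st.py .42 &&
python3 -m jog '[{"grip":255,"travel":[0,0,0],"twist":1.5}]' >/dev/null && python3 st.py .42 &&
python3 -m jog '[{"grip":255,"travel":[0,0,0],"twist":1.5}]' >/dev/null && python3 st.py .42 &&
python3 -m jog '[{"grip":255,"travel":[0,0,0],"twist":1.5}]' >/dev/null && python3 st.py .42 &&
python3 -m jog '[{"grip":255,"travel":[0,0,0],"twist":1.5}]' >/dev/null && python3 st.py .42 &&
python3 -m jog '[{"grip":255,"travel":[0,0,0],"twist":1.5}]' >/dev/null && python3 st.py .42 &&
python3 -m jog '[{"grip":255,"travel":[0,0,0],"twist":1.5}]' >/dev/null && python3 st.py .42 &&
python3 -m jog '[{"grip":255,"travel":[0,0,0],"twist":1.5}]' >/dev/null && python3 st.py .42 &&
python3 -m jog '[{"grip":255,"travel":[0,0,0],"twist":1.5}]' >/dev/null && python3 st.py .42 &&
python3 -m jog '[{"grip":255,"travel":[0,0,0],"twist":1.5}]' >/dev/null && python3 st.py .42 &&
python3 -m jog '[{"grip":255,"travel":[0,0,0],"twist":1.5}]' >/dev/null && python3 st.py .42 &&
python3 -m jog '[{"grip":255,"travel":[0,0,0],"twist":1.5}]' >/dev/null && python3 st.py .42
```

```text
t7.25 pos [0.5377 0.2582 0.0782] jaw 90.21 F [-0.8  5.1 -1.3] M [ 0.988  0.164 -0.084] g 0.0424
t7.35 pos [0.5377 0.2583 0.0782] jaw 91.67 F [ 0.4  5.9 -1.1] M [ 1.037  0.09  -0.269] g 0.0421
t7.45 pos [0.5377 0.2584 0.0782] jaw 93.15 F [-0.6  6.1 -1.3] M [ 1.076  0.135 -0.228] g 0.0423
t7.55 pos [0.5376 0.2584 0.0782] jaw 94.66 F [-0.3  7.  -1.7] M [ 1.128  0.208 -0.17 ] g 0.0420
t7.65 pos [0.5376 0.2585 0.0782] jaw 96.16 F [-0.9  6.9 -1.8] M [ 1.258  0.142 -0.126] g 0.0421
t7.75 pos [0.5376 0.2586 0.0782] jaw 97.67 F [-1.1  6.9 -2.1] M [ 1.28   0.171 -0.096] g 0.0421
t7.85 pos [0.5376 0.2587 0.0782] jaw 99.18 F [-1.2  7.8 -1.2] M [ 1.337  0.198 -0.012] g 0.0425
t7.95 pos [0.5376 0.2588 0.0782] jaw 100.69 F [-0.4  7.8 -1.1] M [1.393 0.184 0.032] g 0.0422
t8.05 pos [0.5376 0.2588 0.0782] jaw 102.20 F [-0.3  8.3 -1.6] M [1.469 0.23  0.053] g 0.0424
t8.15 pos [0.5376 0.2589 0.0783] jaw 103.71 F [-0.   7.9 -2.3] M [1.5   0.17  0.103] g 0.0422
t8.25 pos [0.5376 0.259  0.0783] jaw 105.22 F [-1.9  8.3 -1.5] M [1.547 0.174 0.17 ] g 0.0421
t8.35 pos [0.5376 0.259  0.0782] jaw 106.73 F [-0.9  9.3 -1.5] M [1.699 0.239 0.238] g 0.0421
t8.45 pos [0.5375 0.2591 0.0782] jaw 108.24 F [-0.8  8.7 -1.5] M [1.627 0.29  0.26 ] g 0.0421
t8.55 pos [0.5375 0.2592 0.0782] jaw 109.75 F [-1.   9.1 -2. ] M [1.6   0.194 0.114] g 0.0424
```

Four clicks back now (detents at about 57, 73.5, 89.5 and 110°). The knob sits about 2.7 mm off the grip centre, so I'll relieve the side load with +y 2.5 mm and then feel for the stop in finer steps.

```bash

python3 -m jog '[{"grip":255,"travel":[0,0.25,0],"twist":0}]' >/dev/null && python3 st.py .45 &&
python3 -m jog '[{"grip":255,"travel":[0,0,0],"twist":1}]' >/dev/null && python3 st.py .45 &&
python3 -m jog '[{"grip":255,"travel":[0,0,0],"twist":1}]' >/dev/null && python3 st.py .45 &&
python3 -m jog '[{"grip":255,"travel":[0,0,0],"twist":1}]' >/dev/null && python3 st.py .45 &&
python3 -m jog '[{"grip":255,"travel":[0,0,0],"twist":1}]' >/dev/null && python3 st.py .45 &&
python3 -m jog '[{"grip":255,"travel":[0,0,0],"twist":1}]' >/dev/null && python3 st.py .45 &&
python3 -m jog '[{"grip":255,"travel":[0,0,0],"twist":1}]' >/dev/null && python3 st.py .45 &&
python3 -m jog '[{"grip":255,"travel":[0,0,0],"twist":1}]' >/dev/null && python3 st.py .45 &&
python3 -m jog '[{"grip":255,"travel":[0,0,0],"twist":1}]' >/dev/null && python3 st.py .45 &&
python3 -m jog '[{"grip":255,"travel":[0,0,0],"twist":1}]' >/dev/null && python3 st.py .45 &&
python3 -m jog '[{"grip":255,"travel":[0,0,0],"twist":1}]' >/dev/null && python3 st.py .45
```

```text
t8.65 pos [0.5375 0.2595 0.0782] jaw 109.83 F [ 0.3 -3.3 -0.4] M [-0.454  0.027  0.22 ] g 0.0423
t8.75 pos [0.5375 0.2594 0.0782] jaw 110.77 F [ 0.2  2.9 -0.4] M [0.451 0.057 0.014] g 0.0424
t8.85 pos [0.5375 0.2594 0.0782] jaw 111.72 F [-0.4  3.6  0. ] M [ 0.699 -0.004 -0.054] g 0.0423
t8.95 pos [0.5374 0.2594 0.0782] jaw 112.69 F [-0.   4.  -2.1] M [ 0.775  0.064 -0.139] g 0.0422
t9.05 pos [0.5374 0.2595 0.0783] jaw 113.70 F [-0.   4.9 -1.2] M [ 0.924  0.021 -0.172] g 0.0420
t9.15 pos [0.5374 0.2595 0.0782] jaw 114.70 F [ 0.8  4.7 -2. ] M [ 1.063  0.039 -0.303] g 0.0423
t9.25 pos [0.5374 0.2596 0.0782] jaw 115.70 F [ 0.   4.9 -3.1] M [ 1.08   0.082 -0.369] g 0.0423
t9.35 pos [0.5373 0.2596 0.0783] jaw 116.67 F [-0.9  5.8 -2.1] M [ 1.093  0.062 -0.357] g 0.0422
t9.45 pos [0.5373 0.2597 0.0782] jaw 117.66 F [ 0.7  5.9 -2. ] M [ 1.178  0.117 -0.429] g 0.0422
t9.55 pos [0.5373 0.2597 0.0783] jaw 118.64 F [-0.1  5.8 -2. ] M [ 1.109  0.092 -0.564] g 0.0420
```

Stop reached: resistance grew steadily to 0.56 N m with no click, well below 0.8. Now clockwise, counting clicks.

```bash

python3 -m jog '[{"grip":255,"travel":[0,0,0],"twist":-4},{"grip":255,"travel":[0,0,0],"twist":-2}]' >/dev/null && python3 st.py .6 &&
python3 -m jog '[{"grip":255,"travel":[0,0,0],"twist":-2}]' >/dev/null && python3 st.py .6 &&
python3 -m jog '[{"grip":255,"travel":[0,0,0],"twist":-2}]' >/dev/null && python3 st.py .6 &&
python3 -m jog '[{"grip":255,"travel":[0,0,0],"twist":-2}]' >/dev/null && python3 st.py .6 &&
python3 -m jog '[{"grip":255,"travel":[0,-0.02,0],"twist":-2}]' >/dev/null && python3 st.py .6 &&
python3 -m jog '[{"grip":255,"travel":[0,-0.02,0],"twist":-2}]' >/dev/null && python3 st.py .6 &&
python3 -m jog '[{"grip":255,"travel":[0,-0.02,0],"twist":-2}]' >/dev/null && python3 st.py .6 &&
python3 -m jog '[{"grip":255,"travel":[0,-0.02,0],"twist":-2}]' >/dev/null && python3 st.py .6 &&
python3 -m jog '[{"grip":255,"travel":[0,-0.02,0],"twist":-2}]' >/dev/null && python3 st.py .6 &&
python3 -m jog '[{"grip":255,"travel":[0,-0.02,0],"twist":-2}]' >/dev/null && python3 st.py .6 &&
python3 -m jog '[{"grip":255,"travel":[0,-0.02,0],"twist":-2}]' >/dev/null && python3 st.py .6 &&
python3 -m jog '[{"grip":255,"travel":[0,-0.02,0],"twist":-2}]' >/dev/null && python3 st.py .6 &&
python3 -m jog '[{"grip":255,"travel":[0,-0.02,0],"twist":-2}]' >/dev/null && python3 st.py .6 &&
python3 -m jog '[{"grip":255,"travel":[0,-0.02,0],"twist":-2}]' >/dev/null && python3 st.py .6
```

```text
t9.75 pos [0.5374 0.2594 0.0783] jaw 112.60 F [-0.4  3.8 -2.3] M [ 0.937  0.013 -0.158] g 0.0422
t9.85 pos [0.5374 0.2594 0.0782] jaw 110.68 F [ 1.5  4.7 -1.7] M [ 0.975 -0.024  0.123] g 0.0418
t9.95 pos [0.5375 0.2593 0.0783] jaw 108.77 F [-0.2  3.8 -2.3] M [1.09  0.008 0.428] g 0.0421
t10.05 pos [0.5375 0.2592 0.0782] jaw 106.79 F [ 1.1  5.  -1.6] M [ 0.959 -0.025  0.287] g 0.0423
t10.15 pos [0.5376 0.2591 0.0783] jaw 104.76 F [-0.2  4.5 -2.5] M [ 1.018 -0.049  0.166] g 0.0419
t10.25 pos [0.5376 0.259  0.0783] jaw 102.73 F [ 0.6  4.5 -2.8] M [ 1.08  -0.099  0.179] g 0.0419
t10.35 pos [0.5376 0.2589 0.0782] jaw 100.71 F [-0.1  4.6 -3.5] M [ 1.088 -0.054  0.072] g 0.0418
t10.45 pos [0.5376 0.2587 0.0782] jaw 98.69 F [ 0.   6.  -2.9] M [ 1.077  0.    -0.01 ] g 0.0420
t10.55 pos [0.5376 0.2586 0.0783] jaw 96.67 F [ 2.   5.  -2.4] M [ 1.087 -0.023 -0.045] g 0.0420
t10.65 pos [0.5377 0.2585 0.0783] jaw 94.65 F [ 0.6  6.8 -2.4] M [ 1.1   -0.059 -0.037] g 0.0422
t10.75 pos [0.5377 0.2584 0.0783] jaw 92.63 F [ 0.8  5.7 -2.8] M [ 1.137 -0.031 -0.171] g 0.0416
t10.85 pos [0.5377 0.2583 0.0782] jaw 90.64 F [ 0.1  6.6 -2.6] M [ 1.286 -0.071  0.026] g 0.0420
t10.95 pos [0.5377 0.2582 0.0783] jaw 88.69 F [ 0.6  7.6 -2.5] M [ 1.366 -0.043  0.197] g 0.0421
t11.05 pos [0.5376 0.2581 0.0783] jaw 86.70 F [ 0.1  7.  -2.4] M [ 1.335 -0.038  0.076] g 0.0424
```

```bash

python3 -m jog '[{"grip":255,"travel":[0,-0.02,0],"twist":-2}]' >/dev/null && python3 st.py .6 &&
python3 -m jog '[{"grip":255,"travel":[0,-0.02,0],"twist":-2}]' >/dev/null && python3 st.py .6 &&
python3 -m jog '[{"grip":255,"travel":[0,0,0],"twist":-2}]' >/dev/null && python3 st.py .6 &&
python3 -m jog '[{"grip":255,"travel":[0,0,0],"twist":-2}]' >/dev/null && python3 st.py .6 &&
python3 -m jog '[{"grip":255,"travel":[0,0,0],"twist":-2}]' >/dev/null && python3 st.py .6 &&
python3 -m jog '[{"grip":255,"travel":[0,0,0],"twist":-2}]' >/dev/null && python3 st.py .6 &&
python3 -m jog '[{"grip":255,"travel":[0,0,0],"twist":-2}]' >/dev/null && python3 st.py .6 &&
python3 -m jog '[{"grip":255,"travel":[0,0,0],"twist":-2}]' >/dev/null && python3 st.py .6 &&
python3 -m jog '[{"grip":255,"travel":[0,0,0],"twist":-2}]' >/dev/null && python3 st.py .6 &&
python3 -m jog '[{"grip":255,"travel":[0,0,0],"twist":-2}]' >/dev/null && python3 st.py .6 &&
python3 -m jog '[{"grip":255,"travel":[0,0,0],"twist":-2}]' >/dev/null && python3 st.py .6 &&
python3 -m jog '[{"grip":255,"travel":[0,0,0],"twist":-2}]' >/dev/null && python3 st.py .6
```

```text
t11.15 pos [0.5376 0.258  0.0783] jaw 84.68 F [ 0.4  7.5 -2. ] M [ 1.424 -0.075  0.038] g 0.0422
t11.25 pos [0.5377 0.2579 0.0783] jaw 82.66 F [-0.6  7.6 -2.7] M [ 1.409 -0.055  0.067] g 0.0424
t11.35 pos [0.5376 0.2577 0.0782] jaw 80.66 F [ 0.4  7.1 -2.3] M [ 1.249 -0.012 -0.042] g 0.0420
t11.45 pos [0.5376 0.2577 0.0782] jaw 78.65 F [ 0.5  6.8 -2.6] M [ 1.143 -0.114 -0.046] g 0.0418
t11.55 pos [0.5376 0.2576 0.0782] jaw 76.64 F [ 0.9  7.2 -3.2] M [ 1.115 -0.063 -0.15 ] g 0.0423
t11.65 pos [0.5376 0.2575 0.0782] jaw 74.64 F [ 0.4  6.4 -3.1] M [ 1.101 -0.049 -0.047] g 0.0419
t11.75 pos [0.5376 0.2574 0.0783] jaw 72.70 F [ 0.3  6.4 -2.3] M [ 1.096 -0.035  0.218] g 0.0421
t11.85 pos [0.5375 0.2573 0.0782] jaw 70.73 F [ 0.2  5.8 -2.3] M [ 1.083 -0.082  0.164] g 0.0424
t11.95 pos [0.5375 0.2572 0.0783] jaw 68.73 F [-0.2  6.4 -2.8] M [ 1.044 -0.053  0.152] g 0.0420
t12.05 pos [0.5374 0.2571 0.0782] jaw 66.71 F [ 1.   5.4 -1.9] M [ 0.924 -0.011  0.072] g 0.0420
t12.15 pos [0.5374 0.257  0.0783] jaw 64.70 F [-0.4  4.4 -1.9] M [ 0.808 -0.015 -0.003] g 0.0423
t12.25 pos [0.5374 0.257  0.0782] jaw 62.69 F [ 0.5  4.  -2.2] M [ 0.762 -0.006 -0.058] g 0.0422
```

Clicks one (crest ~98°) and two (~81°) have gone by. The third crest was at about 65°.

```bash

python3 -m jog '[{"grip":255,"travel":[0,0,0],"twist":-2}]' >/dev/null && python3 st.py .6 &&
python3 -m jog '[{"grip":255,"travel":[0,0,0],"twist":-2}]' >/dev/null && python3 st.py .6 &&
python3 -m jog '[{"grip":255,"travel":[0,0,0],"twist":-2}]' >/dev/null && python3 st.py .6 &&
python3 -m jog '[{"grip":255,"travel":[0,0,0],"twist":-2}]' >/dev/null && python3 st.py .6 &&
python3 -m jog '[{"grip":255,"travel":[0,0,0],"twist":-2}]' >/dev/null && python3 st.py .6 &&
python3 -m jog '[{"grip":255,"travel":[0,0,0],"twist":-2}]' >/dev/null && python3 st.py .6 &&
python3 -m jog '[{"grip":255,"travel":[0,0,0],"twist":-2}]' >/dev/null && python3 st.py .6 &&
python3 -m jog '[{"grip":255,"travel":[0,0,0],"twist":-2}]' >/dev/null && python3 st.py .6 &&
python3 -m jog '[{"grip":255,"travel":[0,0,0],"twist":-2}]' >/dev/null && python3 st.py .6 &&
python3 -m jog '[{"grip":255,"travel":[0,0,0],"twist":-2}]' >/dev/null && python3 st.py .6 &&
python3 -m jog '[{"grip":255,"travel":[0,0,0],"twist":-1}]' >/dev/null && python3 st.py .6
```

```text
t12.35 pos [0.5373 0.2569 0.0782] jaw 60.68 F [-0.2  5.1 -1.9] M [ 0.715  0.023 -0.091] g 0.0421
t12.45 pos [0.5373 0.2568 0.0782] jaw 58.66 F [-0.1  4.5 -1.3] M [ 0.706  0.039 -0.127] g 0.0423
t12.55 pos [0.5372 0.2567 0.0782] jaw 56.71 F [-1.   4.1 -1.3] M [0.776 0.022 0.122] g 0.0422
t12.65 pos [0.5372 0.2567 0.0782] jaw 54.75 F [-0.4  4.2 -1. ] M [0.748 0.028 0.178] g 0.0423
t12.75 pos [0.5371 0.2566 0.0782] jaw 52.75 F [-0.4  2.9 -0.2] M [0.626 0.041 0.117] g 0.0424
t12.85 pos [0.5371 0.2565 0.0783] jaw 50.74 F [-0.2  2.6 -1.1] M [0.574 0.055 0.063] g 0.0424
t12.95 pos [0.537  0.2564 0.0782] jaw 48.72 F [-0.2  3.2 -0.6] M [ 0.507 -0.043  0.07 ] g 0.0423
t13.05 pos [0.5369 0.2563 0.0782] jaw 46.71 F [0.1 3.  0.6] M [ 0.48   0.054 -0.046] g 0.0421
t13.15 pos [0.5368 0.2563 0.0782] jaw 44.70 F [-0.9  2.6 -1.2] M [ 0.369  0.056 -0.077] g 0.0422
t13.25 pos [0.5368 0.2562 0.0782] jaw 42.68 F [-1.   3.2 -0.6] M [ 0.402  0.154 -0.185] g 0.0422
t13.35 pos [0.5368 0.2562 0.0782] jaw 41.70 F [-1.3  1.7 -0.6] M [ 0.396  0.124 -0.033] g 0.0424
```

Click four crested at about 48°, and the knob now rests in position four with M ≈ 0. Releasing, lifting, and closing the fingers over the lock end.

```bash

python3 -m jog '[{"grip":255,"travel":[0,0,0],"twist":0},{"grip":255,"travel":[0,0,0],"twist":0}]' 5 >/dev/null; python3 st.py
python3 -m jog '[{"grip":0,"travel":[0,0,0],"twist":0},{"grip":0,"travel":[0,0,0],"twist":0},{"grip":0,"travel":[0,0,0],"twist":0},{"grip":0,"travel":[0,0,0],"twist":0},{"grip":0,"travel":[0,0,0],"twist":0},{"grip":0,"travel":[0,0,0],"twist":0},{"grip":0,"travel":[0,0,0],"twist":0}]' >/dev/null; python3 st.py
python3 -m jog '[{"grip":0,"travel":[0,0,1],"twist":0},{"grip":0,"travel":[0,0,3],"twist":0},{"grip":0,"travel":[0,0,3],"twist":0},{"grip":0,"travel":[0,0,0],"twist":0}]' >/dev/null; python3 st.py
python3 -m jog '[{"grip":255,"travel":[-3,1.5,0],"twist":6},{"grip":255,"travel":[-3,1.5,0],"twist":6},{"grip":255,"travel":[-3,1.4,0],"twist":6},{"grip":255,"travel":[0,0,0],"twist":5},{"grip":255,"travel":[0,0,0],"twist":0},{"grip":255,"travel":[0,0,0],"twist":0},{"grip":255,"travel":[0,0,0],"twist":0},{"grip":255,"travel":[0,0,0],"twist":0}]' >/dev/null; python3 st.py
python3 - <<'E'
from wr import *
cal=wcal();a=camera('wrist');s=camera('side')
a=cv2.resize(a,(400,300));s=cv2.resize(s[180:270,220:340],(400,300),interpolation=cv2.INTER_CUBIC)
cv2.imwrite('pics/c1.png',np.hstack([a,s])[:,:,::-1])
E
```

```text
t13.55 pos [0.5368 0.2561 0.0783] jaw 41.76 F [-1.3  1.5  0.4] M [ 0.044  0.211 -0.134] g 0.0434
t14.25 pos [0.5371 0.2566 0.0782] jaw 41.71 F [-0.   0.6  0.4] M [-0.034 -0.037 -0.032] g 0.0851
t14.65 pos [0.5401 0.2576 0.1531] jaw 41.72 F [ 1.2 -0.1  0.1] M [ 0.01  -0.033  0.005] g 0.0869
t15.45 pos [0.4478 0.3003 0.1482] jaw 64.61 F [-0.2 -0.7 -0. ] M [-0.049 -0.002 -0.002] g 0.0312
```

View pics/c1.png

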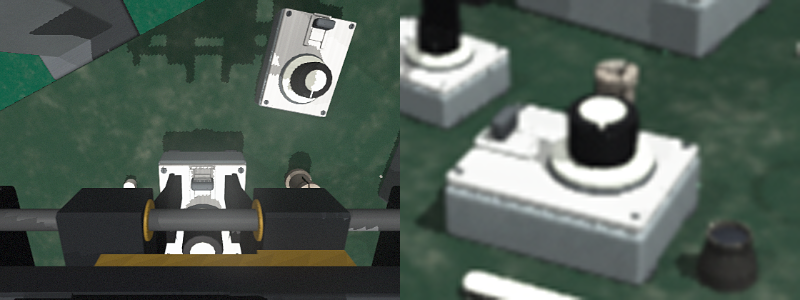

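The knob's mark points as it did at the start, consistent with it having begun in position four. The wrist view shows the lock slide aligned ahead of the fingers. Descending behind the thumb and pushing.

```bash

python3 -m jog '[{"grip":255,"travel":[0,0,-2],"twist":0},{"grip":255,"travel":[0,0,-2],"twist":0},{"grip":255,"travel":[0,0,-2],"twist":0},{"grip":255,"travel":[0,0,-1],"twist":0},{"grip":255,"travel":[0,0,0],"twist":0},{"grip":255,"travel":[0,0,0],"twist":0},{"grip":255,"travel":[0,0,0],"twist":0}]' 20 >/dev/null; python3 st.py
python3 -m jog '[{"grip":255,"travel":[0.45,-0.21,0],"twist":0},{"grip":255,"travel":[0.18,-0.09,0],"twist":0}]' >/dev/null; python3 st.py
python3 -m jog '[{"grip":255,"travel":[0.18,-0.09,0],"twist":0}]' >/dev/null; python3 st.py
python3 -m jog '[{"grip":255,"travel":[0.18,-0.09,0],"twist":0}]' >/dev/null; python3 st.py
python3 -m jog '[{"grip":255,"travel":[0.18,-0.09,0],"twist":0}]' >/dev/null; python3 st.py
python3 -m jog '[{"grip":255,"travel":[0.18,-0.09,0],"twist":0}]' >/dev/null; python3 st.py
python3 -m jog '[{"grip":255,"travel":[0.18,-0.09,0],"twist":0}]' >/dev/null; python3 st.py
```

```text
t16.25 pos [0.4478 0.3009 0.0791] jaw 64.70 F [-0.3  0.3  1.2] M [-0.023  0.015 -0.035] g 0.0004
t16.45 pos [0.4545 0.2977 0.079 ] jaw 64.71 F [ 0.3  0.4 -0.4] M [-0.021  0.006  0.008] g 0.0007
t16.55 pos [0.4558 0.2967 0.0787] jaw 64.69 F [ 0.  -0.4  0.7] M [-0.044  0.053  0.065] g 0.0009
t16.65 pos [0.4574 0.2958 0.0785] jaw 64.70 F [0.4 0.5 0.6] M [ 0.012 -0.032 -0.001] g 0.0005
t16.75 pos [0.459  0.2948 0.0783] jaw 64.70 F [-0.8  0.8  0.5] M [-0.052 -0.007  0.031] g 0.0004
t16.85 pos [0.4608 0.2939 0.0783] jaw 64.70 F [ 0.3 -0.3  0.2] M [ 0.029 -0.001 -0.057] g 0.0004
t16.95 pos [0.4619 0.2933 0.0782] jaw 64.67 F [-1.3  2.7  2. ] M [0.422 0.384 0.056] g 0.0002
```

Contact as expected (TCP at local x ≈ −63 mm). Pushing the 12 mm with readings.

```bash

python3 -m jog '[{"grip":255,"travel":[0.18,-0.09,0],"twist":0},{"grip":255,"travel":[0.18,-0.09,0],"twist":0}]' >/dev/null; python3 st.py
python3 -m jog '[{"grip":255,"travel":[0.18,-0.09,0],"twist":0},{"grip":255,"travel":[0.18,-0.09,0],"twist":0}]' >/dev/null; python3 st.py
python3 -m jog '[{"grip":255,"travel":[0.18,-0.08,0],"twist":0}]' >/dev/null; python3 st.py
python3 -m jog '[{"grip":255,"travel":[0.09,-0.04,0],"twist":0}]' >/dev/null; python3 st.py
python3 -m jog '[{"grip":255,"travel":[0.09,-0.04,0],"twist":0}]' >/dev/null; python3 st.py
```

```text
t17.15 pos [0.4656 0.2915 0.0782] jaw 64.71 F [-2.   2.1  1.7] M [ 0.471  0.342 -0.015] g 0.0005
t17.35 pos [0.4696 0.2897 0.0782] jaw 64.71 F [-2.2  2.6  0.5] M [0.559 0.358 0.06 ] g 0.0004
t17.45 pos [0.47   0.2894 0.0782] jaw 64.62 F [-8.   9.   5.1] M [1.585 1.227 0.048] g 0.0002
t17.55 pos [0.4701 0.2893 0.0782] jaw 64.60 F [-8.7  8.3  3.9] M [1.618 1.385 0.078] g 0.0003
t17.65 pos [0.4701 0.2893 0.0782] jaw 64.59 F [-9.9 11.8  5.9] M [1.857 1.599 0.063] g 0.0002
```

Solid resistance after about 10 mm. I'll push a little more to make sure it's the end, back off, and look.

```bash

python3 -m jog '[{"grip":255,"travel":[0.18,-0.13,0],"twist":0},{"grip":255,"travel":[0,0,0],"twist":0}]' >/dev/null; python3 st.py
python3 -m jog '[{"grip":255,"travel":[0,-0.1,0],"twist":0},{"grip":255,"travel":[0,0,0],"twist":0}]' >/dev/null; python3 st.py
python3 -m jog '[{"grip":255,"travel":[-1,0.5,0],"twist":0},{"grip":255,"travel":[-1.5,0.7,0],"twist":0},{"grip":255,"travel":[0,0,3],"twist":0},{"grip":255,"travel":[-2,1,3],"twist":0},{"grip":255,"travel":[-4,2,3],"twist":0},{"grip":255,"travel":[0,0,0],"twist":0},{"grip":255,"travel":[0,0,0],"twist":0},{"grip":255,"travel":[0,0,0],"twist":0}]' >/dev/null; python3 st.py
python3 - <<'E'
from wr import *
cal=wcal();np.save('cal.npy',np.array([cal[1].tolist()+[cal[2].tolist()]]))
a=camera('wrist');s=camera('side');f=camera('scene')
for n,i in(('wa',a),('wb',s),('wc',f)): cv2.imwrite(f'pics/{n}.png',i[:,:,::-1])
print('dial',wproj(cal,[.535,.2583,.083]))
u=np.array([.904,-.427])
for x in(-.049,-.037): print(x,wproj(cal,[*(np.array([.5187,.266])+u*x),.0655]),proj('side',[*(np.array([.5187,.266])+u*x),.0575]))
cv2.imwrite('pics/c2.png',np.hstack([cv2.resize(a,(400,300)),cv2.resize(s[180:270,220:340],(400,300),interpolation=cv2.INTER_CUBIC)])[:,:,::-1])
E
```

```text
t17.85 pos [0.4703 0.2891 0.0782] jaw 64.54 F [-11.3  14.4   6.1] M [2.581 1.979 0.063] g 0.0006
t18.05 pos [0.4703 0.289  0.0782] jaw 64.53 F [-11.9  17.8   5.8] M [3.077 2.031 0.101] g 0.0004
t18.85 pos [0.3934 0.3258 0.1657] jaw 64.70 F [-0.5 -1.   0.8] M [ 0.017  0.087 -0.024] g 0.0007
dial [282.8 396. ]
-0.049 [282.7 314.9] (np.float64(250.28152033229836), np.float64(216.27644218973606))
-0.037 [282.7 327.1] (np.float64(255.49985086397277), np.float64(217.52905237035048))
```

View pics/c2.png

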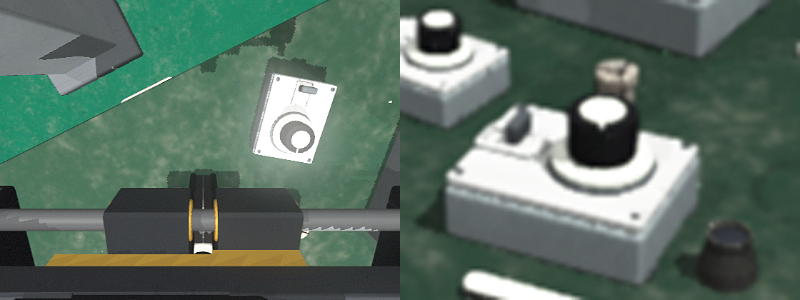

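The thumb has moved towards the dial, but I want to know how far. I'll measure its shift in both fixed cameras.

```bash
python3 - <<'E'
from h import *
u=np.array([.904,-.427]);O=np.array([.5187,.266])
for n,f0,f1,(x0,y0,x1,y1) in(('side','b','wb',(244,206,264,224)),('scene','a','wc',(314,203,332,222))):
  for f in(f0,f1):
    g=cv2.imread(f'pics/{f}.png',0)[y0:y1,x0:x1].astype(float)
    w=np.clip(150-g,0,None);yy,xx=np.mgrid[y0:y1,x0:x1]
    c=((w*xx).sum()/w.sum(),(w*yy).sum()/w.sum());P=ray(n,*c,.0575)[:2]-O
    print(n,f,np.round(c,2),'local mm',np.round(1e3*np.array([P@u,P@[.427,.904]]),1),w.sum()/100)
a=np.hstack([cv2.resize(cv2.imread(f'pics/{f}.png')[y0:y1,x0:x1],(390,280),interpolation=cv2.INTER_NEAREST) for f,(x0,y0,x1,y1) in(('b',(230,198,290,240)),('wb',(230,198,290,240)))])
b=np.hstack([cv2.resize(cv2.imread(f'pics/{f}.png')[190:232,290:350],(390,280),interpolation=cv2.INTER_NEAREST) for f in('a','wc')])
cv2.imwrite('pics/c3.png',np.vstack([a,b]))
E
```

```text
side b [251.93 211.96] local mm [-53.9  17.4] 157.08
side wb [253.18 211.97] local mm [-51.5  18.4] 155.31
scene a [321.39 212.28] local mm [-42.3   2.2] 38.39
scene wc [319.4 210.6] local mm [-35.5   2. ] 42.85
```

View pics/c3.png

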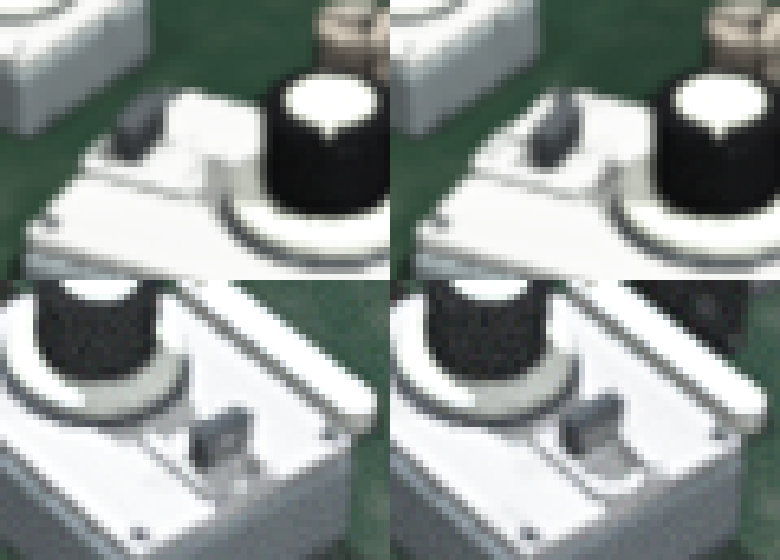

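The slide moved roughly 10–11 mm and met a solid end, but the side load in that push makes me want a second check. I'll push again, square on and a little harder, and see if it yields.

```bash

python3 -m jog '[{"grip":255,"travel":[2.7,-1.3,0],"twist":0},{"grip":255,"travel":[2.7,-1.3,0],"twist":0},{"grip":255,"travel":[0,0,-3],"twist":0},{"grip":255,"travel":[0,0,-3],"twist":0},{"grip":255,"travel":[0,0,-2.6],"twist":0},{"grip":255,"travel":[0,0,0],"twist":0},{"grip":255,"travel":[0,0,0],"twist":0},{"grip":255,"travel":[0,0,0],"twist":0}]' >/dev/null; python3 st.py
python3 -m jog '[{"grip":255,"travel":[0.9,-0.42,0],"twist":0},{"grip":255,"travel":[0.9,-0.42,0],"twist":0},{"grip":255,"travel":[0,0,0],"twist":0},{"grip":255,"travel":[0,0,0],"twist":0}]' >/dev/null; python3 st.py
```

```text
t19.80 pos [0.4479 0.3004 0.081 ] jaw 64.69 F [ 0.5 -0.8  0.5] M [-0.029 -0.033 -0.008] g 0.0004
t20.20 pos [0.4656 0.2916 0.0806] jaw 64.65 F [-0.4  0.6  0. ] M [-0.019 -0.017  0.04 ] g 0.0003
```

```bash

python3 -m jog '[{"grip":255,"travel":[0.27,-0.13,0],"twist":0},{"grip":255,"travel":[0.09,-0.04,0],"twist":0},{"grip":255,"travel":[0,0,0],"twist":0}]' >/dev/null; python3 st.py
python3 -m jog '[{"grip":255,"travel":[0.09,-0.04,0],"twist":0},{"grip":255,"travel":[0,0,0],"twist":0}]' >/dev/null; python3 st.py
python3 -m jog '[{"grip":255,"travel":[0.27,-0.1,0],"twist":0},{"grip":255,"travel":[0,0,0],"twist":0}]' >/dev/null; python3 st.py
python3 -m jog '[{"grip":255,"travel":[0.3,0,0],"twist":0},{"grip":255,"travel":[0,0,0],"twist":0}]' >/dev/null; python3 st.py
python3 -m jog '[{"grip":255,"travel":[0.3,0,0],"twist":0},{"grip":255,"travel":[0,0,0],"twist":0}]' >/dev/null; python3 st.py
```

```text
t20.50 pos [0.4685 0.2901 0.0801] jaw 64.71 F [-0.4 -0.3 -0. ] M [-0.042 -0.014  0.008] g 0.0007
t20.70 pos [0.4694 0.2897 0.08  ] jaw 64.72 F [-0.3 -0.7 -0.7] M [-0.006  0.002 -0.027] g 0.0006
t20.90 pos [0.4699 0.2893 0.08  ] jaw 64.64 F [-4.3  4.2  2.2] M [0.632 0.735 0.057] g 0.0006
t21.10 pos [0.4701 0.2893 0.08  ] jaw 64.63 F [-8.9  5.3  7.2] M [0.839 1.492 0.006] g 0.0005
t21.30 pos [0.4704 0.2892 0.0799] jaw 64.61 F [-13.1   6.8   9.9] M [ 1.121  2.282 -0.015] g 0.0005
```

```bash

python3 -m jog '[{"grip":255,"travel":[0.3,-0.1,0],"twist":0},{"grip":255,"travel":[0,0,0],"twist":0}]' >/dev/null; python3 st.py
python3 -m jog '[{"grip":255,"travel":[0.3,-0.1,0],"twist":0},{"grip":255,"travel":[0,0,0],"twist":0}]' >/dev/null; python3 st.py
python3 -m jog '[{"grip":255,"travel":[-1,0.3,0],"twist":0},{"grip":255,"travel":[-0.6,0.2,0],"twist":0},{"grip":255,"travel":[0,0,0],"twist":0},{"grip":255,"travel":[0,0,0],"twist":0}]' >/dev/null; python3 st.py
python3 -m jog '[{"grip":255,"travel":[0.1,-0.05,0],"twist":0},{"grip":255,"travel":[0,0,0],"twist":0},{"grip":255,"travel":[0,0,0],"twist":0}]' >/dev/null; python3 st.py
```

```text
t21.50 pos [0.4707 0.289  0.0799] jaw 64.55 F [-17.7  11.5  14. ] M [1.885 3.105 0.006] g 0.0007
t21.70 pos [0.4709 0.2889 0.0799] jaw 64.49 F [-22.   14.5  16. ] M [ 2.639  3.987 -0.059] g 0.0006
t22.10 pos [0.4693 0.2916 0.0802] jaw 64.70 F [-0.1  0.9 -0.8] M [-0.053  0.02  -0.001] g 0.0006
t22.40 pos [0.4697 0.2909 0.08  ] jaw 64.66 F [1.  0.1 0.3] M [ 0.029  0.01  -0.032] g 0.0004
```

No yield at 26 N pushed squarely, at the same place both times: the slide is against its solid end. Retracting and doing a last check.

```bash

python3 -m jog '[{"grip":255,"travel":[-1.5,0.7,0],"twist":0},{"grip":255,"travel":[-0.5,0.2,3],"twist":0},{"grip":255,"travel":[-2,1,4],"twist":0},{"grip":255,"travel":[-3,2,4],"twist":0},{"grip":255,"travel":[-4,3,4],"twist":0},{"grip":255,"travel":[0,0,0],"twist":0},{"grip":255,"travel":[0,0,0],"twist":0},{"grip":255,"travel":[0,0,0],"twist":0}]' >/dev/null; python3 st.py
python3 - <<'E'
from h import *
s=camera('side');f=camera('scene')
cv2.imwrite('pics/fs.png',s[:,:,::-1]);cv2.imwrite('pics/ff.png',f[:,:,::-1])
for t in('collet_mid','feeler_gauge_mid','loupe_mid','lock_thumb'):
  for c in('scene','side'): print(t,c,[np.round(d['at'],3).tolist() for d in search_frame(t,c)][:4])
for n,f0,f1,(x0,y0,x1,y1) in(('side','b','wb',(225,195,335,285)),('side','wb','fs',(225,195,335,285)),('scene','a','ff',(265,165,365,255))):
    d=cv2.absdiff(cv2.imread(f'pics/{f0}.png',0),cv2.imread(f'pics/{f1}.png',0))[y0:y1,x0:x1]
    yy,xx=np.where(d>45);print(n,f0,f1,len(xx),(xx.min()+x0,xx.max()+x0,yy.min()+y0,yy.max()+y0) if len(xx) else '')
a=np.hstack([cv2.resize(cv2.imread(f'pics/{f}.png')[195:285,225:335],(390,280),interpolation=cv2.INTER_CUBIC) for f in('b','fs')])
b=np.hstack([cv2.resize(cv2.imread(f'pics/{f}.png')[165:255,265:365],(390,280),interpolation=cv2.INTER_CUBIC) for f in('a','ff')])
cv2.imwrite('pics/c4.png',np.vstack([a,b]))
E
```

```text
t23.20 pos [0.3695 0.3516 0.2176] jaw 64.71 F [-0.1  0.3 -0.4] M [-0.021  0.015  0.043] g 0.0006
collet_mid scene [[0.543, 0.394, 0.03]]
collet_mid side [[0.555, 0.382, 0.039]]
feeler_gauge_mid scene [[0.495, 0.175, 0.012]]
feeler_gauge_mid side [[0.499, 0.169, 0.011]]
loupe_mid scene [[0.606, 0.218, 0.024]]
loupe_mid side []
lock_thumb scene [[0.526, 0.614, 0.082], [0.48, 0.285, 0.06], [0.387, 0.453, 0.045]]
lock_thumb side [[0.489, 0.278, 0.057], [0.387, 0.45, 0.046]]
side b wb 114 (np.int64(245), np.int64(262), np.int64(212), np.int64(223))
side wb fs 0 
scene a ff 297 (np.int64(314), np.int64(364), np.int64(165), np.int64(221))
```

View pics/c4.png

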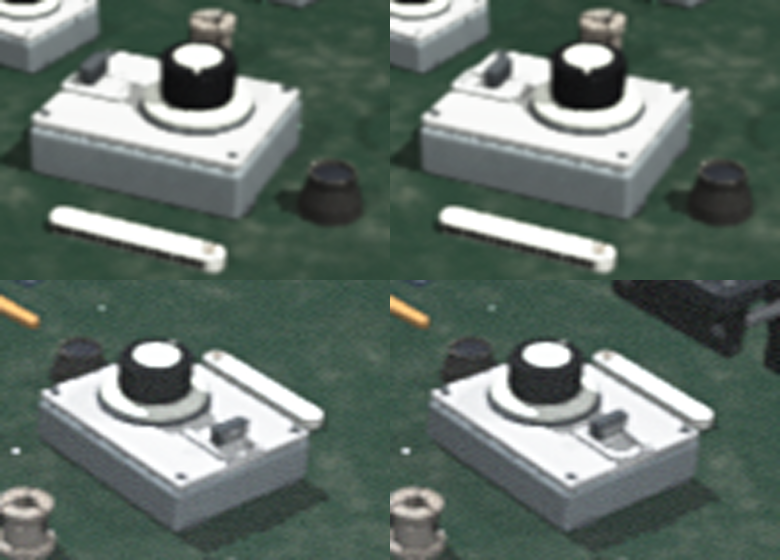

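```bash
python3 -c "from rig import hand_in; print(hand_in())"
```

```text
the job is handed in; nothing more can be done
None
```

The dial is set to the fourth click and the lock slide is pushed home; I handed the job in at about 24 s.

- **Dial:** I turned the middle-sized unit's knob counter-clockwise through four clicks to its stop. Resistance rose steadily with no further click and peaked at 0.56 N m. I then turned it clockwise over four felt crests (grip angles about 98, 81, 65 and 48°) and let go in the fourth position. The knob had started on click four. Its white mark points the same way as at the start, which agrees with the count.
- **Lock slide:** I pushed it to a solid end and then let go. A second, squarer push of about 26 N stopped at the same place, and the side camera picture did not change between the two pushes.
- **Surroundings:** In the last pictures the collet, feeler gauge and loupe sit where they were. The detector missed the loupe in one view, but it shows unmoved in the picture. The robot is clear of everything.

**Disagreement:** The slide's travel came out at about 10 mm by arm position and roughly 8–10 mm by picture, not the full 12 mm. Since it would not move further under 26 N, I took it as having started a little way in, or as measuring error. I did not confirm the full 12 mm directly.

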